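Gather the specimen discs under the lid, then uncover the dish

TASK

Pick up the covered white dish and, keeping its loose lid on, tilt it lip-end down so that all three dark steel discs slide together into the half of the dish nearest the pouring lip. Set the dish back level on the bench where it stood, then lift off the lid and lay it flat, grip upward, on the wax bed of the dissecting tray, leaving the discs gathered. Leave the beaker, petri dish, flask and tape where they are.

Things in the scene. Friction and masses are not known exactly. Their poses are not given: they have to be found in the camera images.
- dish_center (a point): Centre, half-way up (12.5 mm), of the white dish: 160 (x) x 60 (y) x 25 mm high, flat upright sides, 0.25 kg, 0.43 kg in all. Its x runs lengthwise, pouring lip at the -x end; z up. Inside 148 x 48 mm, floor at 4 mm; a ledge 20 mm above the underside carries the lid within a 5 mm high rim. Pick it up from above by its long sides at mid-length, straddling the lid's grip bar.
- dish_lip (a point): Tip of the dish's pouring lip, a small beak 24 mm wide standing out 15 mm from the -x end wall, 22 mm above the underside.
- lid_grip (a point): Centre of the grip bar of the loose clear lid: a plate 151 (x) x 51 (y) x 4 mm lying in the dish's rim with 1.5 mm play, held only by its weight (0.07 kg). The grey bar in its middle is 40 (x) x 12 (y) mm, 24 mm high above the plate. This point is 16 mm above the lid's underside, 12 mm above the plate's top face and 12 mm below the bar's top. z points up out of the lid.
- disc_0: One of three equal polished dark steel discs, 24 mm across and 10 mm high, lying loose on the dish's floor, seen through the lid; origin at the centre of its underside. They slide in the dish from a tilt of about 10 to 16 degrees (30 degrees moves them surely) and stay where they are when it is level.
- disc_1: One of three equal polished dark steel discs, 24 mm across and 10 mm high, lying loose on the dish's floor, seen through the lid; origin at the centre of its underside. They slide in the dish from a tilt of about 10 to 16 degrees (30 degrees moves them surely) and stay where they are when it is level.
- disc_2: One of three equal polished dark steel discs, 24 mm across and 10 mm high, lying loose on the dish's floor, seen through the lid; origin at the centre of its underside. They slide in the dish from a tilt of about 10 to 16 degrees (30 degrees moves them surely) and stay where they are when it is level.
- tray_bed (a point): Centre of the upper face of the brown wax bed of the dissecting tray, 23 mm above the bench. The tray is fixed, 272 (x) x 406 (y) mm, rim 32 mm high; the flat bed is 250 x 384 mm. The beaker stands on its -x, +y quarter (about 70 and 85 mm from this point); the -x, -y quarter is empty.
- beaker: small empty glass beaker, 56 mm wide and 68 mm high, standing in the near left part of the dissecting tray; origin under its centre. A bystander.
- petri: empty open petri dish, 93 mm across and 16 mm high, on the bench near the robot; origin under its centre. A bystander.
- flask: conical flask, 61 mm wide and 99 mm high, on the bench beyond the dish; origin under its centre. A bystander.
- tape: roll of tape lying flat, 96 mm across and 48 mm high, on the bench beyond the dish; origin under its centre. A bystander.

How it is judged:
By the outcome, as a careful person would: the job done as asked, in the order asked, and still so for the second after the job is handed in, with the robot touching nothing.
It also fails if it takes over 67 s, if anything falls off the work surface, if the arm or the gripper's body presses on something with over 40 N, if the wrist force passes 120 N, or if a joint passes its speed limit or range.

ROBOT

A 7-joint arm with a two-finger parallel gripper is mounted at the origin on a cart in front of the work surface, level with it; the furniture and walls round the work are solid. World frame = base frame: x ahead of the robot, y to its left, z up, the work surface at z = 0. Lengths are in m, angles in rad, forces in N, time in s.
With the tool pointing down it reaches from about 0.4 to 0.9 m from the base axis. Payload 5.5 kg.
Tool frame: the origin (TCP) lies on the mounting face of the last link; the fingertips stand 178 mm ahead of it and the grasp point (between the pads) lies 159 mm ahead of it (manip.finger_overhang is the distance from the TCP to the fingertips, in m); z points along the fingers, y is the direction in which the jaws open and shut (so a half turn about z gives the same grasp; the last joint's range is limited). The gripper opens to 92 mm and grips with 3 to 60 N. Pads are 19 mm wide; open, the fingers measure 130 mm over their backs; the gripper's body (75 mm by 190 mm) begins 47 mm behind the grasp point.
Start: joints at [-0.851, 0.501, -0.427, 1.55, 0.221, 1.138, -0.21], TCP at [0.287, 0.583, 0.405] pointing down, gripper open.
Joint ranges: [-2.88, 2.88], [-0.31, 2.03], [-1.54, 1.56], [0.2, 2.42], [-1.41, 4.55], [0.19, 2.02], [-2.57, 2.57]. Speed limits (rad/s): [2.57, 2.57, 3.14, 3.14, 3.14, 3.14, 3.14].

INTERFACE

Orientations are given as a unit quaternion [x, y, z, w].
In Python, from rig import manip gives the robot as it stands.
- The arm moves only by the tool move_arm, never from a script. Its argument "targets" is a list of rows, each a list of 5 numbers: the shift along the tool's x, y, z in cm, then the turn about the tool's z in degrees, then the gripper command: -1 is shut, 1 is fully open, values between are in proportion. A call has exactly 10 rows; each row shifts and turns the pose as measured when the row begins, along the tool's axes as they then stand; what a row does not reach is not made up. A row lasts 1/10 s, in which the tool goes at most 50 mm and 8.59 degrees, less where a joint would pass 70% of its speed; a pose out of reach is approached as far as the arm can. A call is refused whole if a number of a shift passes 5 or a number of a turn 8.59, either way. A call with a gripper value outside its range is refused whole. The fingers move at their own pace and stop on an object; "squeeze" is the grip in N (left out, the last holds). Time passes only in rows, so rows that do not move let the fingers close, or fill a call up. It gives the time, the measured TCP pose, the force and the opening at its end, in the units of the state.
- manip.read_state(): the state, without advancing time (a new reading comes with each control period).
- manip.read_camera(name): name is "scene" or "top" or "wrist"; returns the picture (420x560x3 uint8, red, green, blue); there is no depth.
- manip.camera_model(name): a dict with "mtx" (3x3 intrinsics, pixels), "R" (3x3) and "t" (3): a world point X has camera coordinates R X + t. Camera axes: x right, y down, z forward; pixel columns grow to the right and rows downward; lengths in m; the calibration is good to about 2 mm. A picture is of the moment at which its call begins: read the wrist's pose just before it. camera_model takes no time and is no camera call; for the wrist camera it gives the pose at the moment of the call.
- manip.close_job(): hands the job in, once; it reports no verdict.
The state is a dict: "t": time; "joints": joint angles; "qd": joint speeds; "joint_torque": joint torques, N m; "eef_pos": TCP position; "orientation": TCP orientation; "contact_force": force on the tool from outside, world axes, zero at the start; "ft_torque": the same for the moment, N m; "grip_width": finger opening in m.
Only numpy, scipy, OpenCV 4.12 (cv2) and the standard library are available. Lean on these libraries where they do the work, as an engineer would, in place of code of your own. Each camera call takes 0.05 s, during which the arm holds its last target.

## Working session

There is one attempt and no reset: what is moved stays moved. The work goes in short steps, Python scripts to look and compute and a tool call to move; the robot and the scene stay as the last step left them, time stands still between calls to the robot, and variables do not carry over. Pictures are saved under pics/ and viewed, and the job is handed in when it is done.

Besides the shell and the picture viewer there is one more tool, called after "Request:" as name(argument=value, ...), one argument or row to a line, values as JSON. move_arm: Moves the arm, as the interface text tells. Its arguments: {"type":"object","properties":{"targets":{"type":"array"},"squeeze":{"type":"number"}},"required":["targets"]}

```bash
ls; mkdir -p pics
python3 - <<'E'
from rig import manip
import cv2, numpy as np
s=manip.read_state()
print({k:np.round(v,3) for k,v in s.items()}, manip.finger_overhang)
for n in ["scene","top","wrist"]:
    m=manip.camera_model(n); print(n,{k:np.round(v,3).tolist() for k,v in m.items()})
    cv2.imwrite(f"pics/{n}0.png",manip.read_camera(n)[:,:,::-1])
E
```

```text
pics
{'t': np.float64(0.0), 'joints': array([-0.851,  0.502, -0.427,  1.551,  0.221,  1.138, -0.21 ]), 'qd': array([-0.   ,  0.001,  0.   , -0.001, -0.   , -0.002,  0.   ]), 'joint_torque': array([ 1.0000e-03, -5.6660e+01, -5.8150e+00, -2.7911e+01, -6.8000e-02,
        3.1000e-02,  0.0000e+00]), 'eef_pos': array([0.287, 0.583, 0.404]), 'orientation': array([ 0.226,  0.974, -0.001, -0.   ]), 'contact_force': array([ 0.104, -0.037,  0.132]), 'ft_torque': array([-0.021, -0.034,  0.029]), 'grip_width': np.float64(0.092)} 0.178
scene {'mtx': [[383.316, 0.0, 283.594], [0.0, 383.316, 206.338], [0.0, 0.0, 1.0]], 'R': [[-0.985, 0.168, 0.025], [0.046, 0.406, -0.913], [-0.164, -0.898, -0.408]], 't': [0.515, 0.011, 1.248]}
top {'mtx': [[480.732, 0.0, 275.699], [0.0, 480.732, 208.296], [0.0, 0.0, 1.0]], 'R': [[-0.067, -0.998, -0.004], [-0.975, 0.066, -0.214], [0.214, -0.01, -0.977]], 't': [0.113, 0.549, 1.28]}
wrist {'mtx': [[339.814, 0.0, 281.916], [0.0, 339.814, 211.396], [0.0, 0.0, 1.0]], 'R': [[0.442, 0.897, -0.003], [0.857, -0.421, 0.299], [0.267, -0.134, -0.954]], 't': [-0.649, -0.039, 0.394]}
```

View pics/scene0.png

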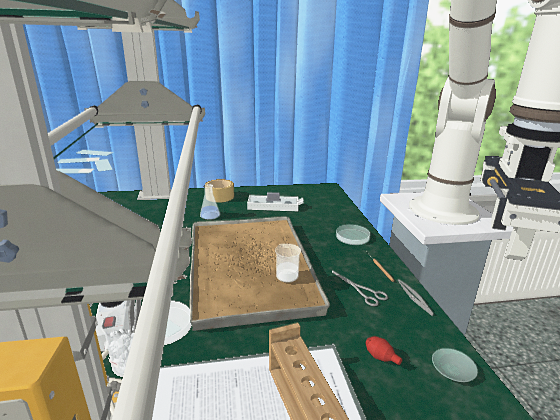

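View pics/top0.png

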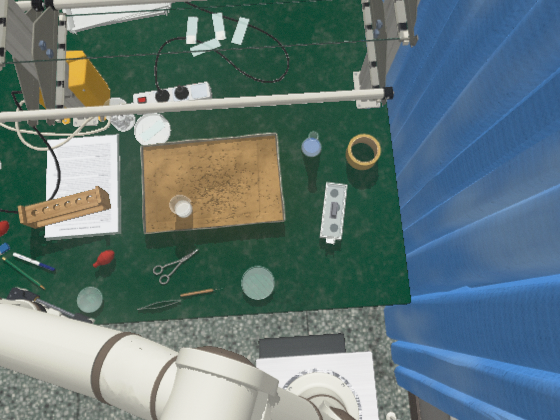

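View pics/wrist0.png

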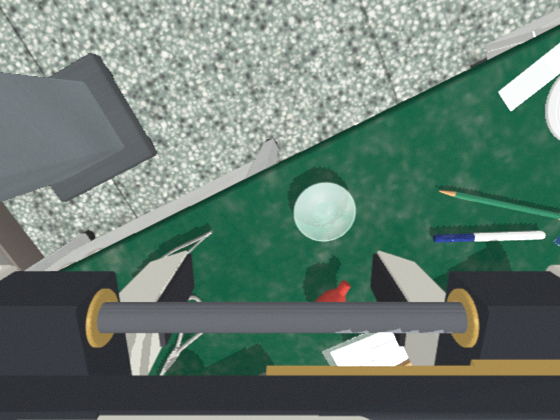

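The top view shows the dish at about (333,212) with its lip end at about (331,243), facing the robot. The tray spans (140-285, 133-235), with the beaker at (181,207). I'll enlarge it.

Run:
```python
import cv2
a=cv2.imread("pics/top0.png")[165:260,290:390]; cv2.imwrite("pics/topc.png",cv2.resize(a,None,fx=6,fy=6,interpolation=cv2.INTER_CUBIC))
a=cv2.imread("pics/scene0.png")[175:230,190:320]; cv2.imwrite("pics/scenec.png",cv2.resize(a,None,fx=6,fy=6,interpolation=cv2.INTER_CUBIC))
```

```text
(no output)
```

View pics/topc.png

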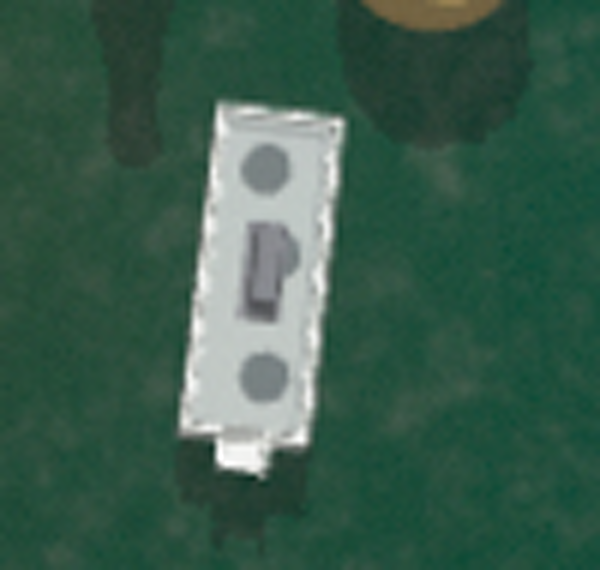

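View pics/scenec.png

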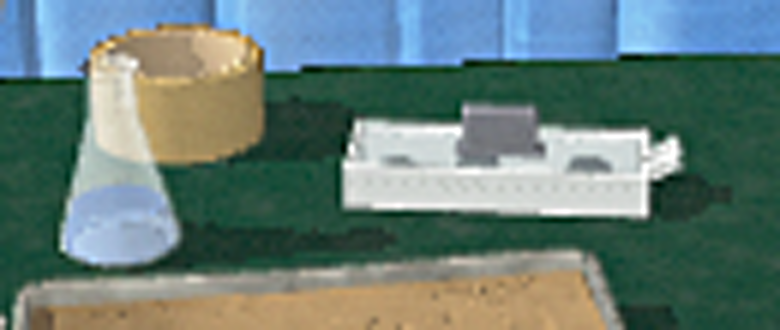

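```bash
cat > h.py <<'E'
import numpy as np, cv2
from rig import manip
def ray(name,px,m=None):
    m=m or manip.camera_model(name); R=np.array(m["R"]);t=np.array(m["t"])
    d=R.T@np.linalg.inv(np.array(m["mtx"]))@np.array([px[0],px[1],1.]); return -R.T@t,d
def onz(name,px,z,m=None):
    c,d=ray(name,px,m); return c+d*(z-c[2])/d[2]
def tri(obs):
    A=np.zeros((3,3));b=np.zeros(3)
    for c,d in obs:
        d=d/np.linalg.norm(d);P=np.eye(3)-np.outer(d,d);A+=P;b+=P@c
    X=np.linalg.solve(A,b); return X,[np.linalg.norm((np.eye(3)-np.outer(d,d)/(d@d))@(X-c)) for c,d in obs]
def proj(name,X,m=None):
    m=m or manip.camera_model(name); p=np.array(m["mtx"])@(np.array(m["R"])@X+np.array(m["t"])); return p[:2]/p[2]
def delta(target_tcp,yaw=None):
    "cm shift in tool axes"
    from scipy.spatial.transform import Rotation as Ro
    s=manip.read_state();R=Ro.from_quat(s["orientation"]).as_matrix()
    return 100*R.T@(np.array(target_tcp)-s["eef_pos"]),R
def snap(cam,fn,crop=None,f=1):
    m=manip.camera_model(cam); im=manip.read_camera(cam)[:,:,::-1].copy()
    if crop: x0,x1,y0,y1=crop; im=im[y0:y1,x0:x1]
    if f!=1: im=cv2.resize(im,None,fx=f,fy=f,interpolation=cv2.INTER_CUBIC)
    cv2.imwrite("pics/"+fn,im); return m
E
python3 - <<'E'
from h import *
f=lambda x,y:((x/6-.4)+290,(y/6-.4)+165)
P=[onz("top",f(*p),.025) for p in [(218,102),(344,120),(180,435),(310,445)]]
lip=onz("top",f(243,470),.022)
for p in P: print(p.round(4))
print("lip",lip.round(4)); c=sum(P)/4; print("c",c.round(4))
ax=(P[0]+P[1]-P[2]-P[3]);print(np.linalg.norm(ax)/2, np.degrees(np.arctan2(ax[1],ax[0])))
print("lip-c",np.degrees(np.arctan2(*(c-lip)[1::-1])))
# scene check: bottom front corners px
g=lambda x,y:((x/6-.4)+190,(y/6-.4)+175)
for p in [(342,208),(648,218)]: print("scene bottom",onz("scene",g(*p),0).round(4))
for p in [(342,172),(648,184)]: print("scene rim",onz("scene",g(*p),0.025).round(4))
T=[onz("top",p,.032) for p in [(141,146),(277,134),(285,221),(145,234)]]
for p in T: print("tray",p.round(3))
print(sum(T)/4)
for n,p,z in [("beaker",(181,207),.068),("flask",(311,147),.0),("tape",(363,152),.048),("petri",(258,283),.016)]: print(n,onz("top",p,z).round(3))
from scipy.spatial.transform import Rotation as Ro
print(Ro.from_quat(manip.read_state()["orientation"]).as_matrix().round(3))
E
```

```text
[ 0.6318 -0.0752  0.025 ]
[ 0.6187 -0.135   0.025 ]
[ 0.4712 -0.0429  0.025 ]
[ 0.4624 -0.1035  0.025 ]
lip [ 0.4531 -0.0713  0.022 ]
c [ 0.546  -0.0891  0.025 ]
0.1616640393313202 -11.374252623795652
lip-c -10.841875924853595
scene bottom [ 0.6289 -0.0758  0.    ]
scene bottom [ 0.4704 -0.0449  0.    ]
scene rim [ 0.6293 -0.0661  0.025 ]
scene rim [ 0.4739 -0.033   0.025 ]
tray [0.775 0.457 0.032]
tray [0.785 0.057 0.032]
tray [0.523 0.051 0.032]
tray [0.512 0.448 0.032]
[0.64841153 0.25316866 0.032     ]
beaker [0.575 0.338 0.068]
flask [ 0.749 -0.043  0.   ]
tape [ 0.706 -0.187  0.048]
petri [0.355 0.139 0.016]
[[-0.898  0.441 -0.001]
 [ 0.441  0.898 -0.001]
 [ 0.    -0.002 -1.   ]]
```

Run:
```python
from h import *
d,R=delta([.55,-.09,.40]);print(d, R.T@[0,0,1])
a=np.radians(-15);print(np.array([[np.cos(a),np.sin(a)],[-np.sin(a),np.cos(a)]])@d[:2])
```

```text
[-53.32509265 -48.79304506   0.46361628] [ 6.77138722e-05 -1.57956548e-03 -9.99998750e-01]
[-38.87951485 -60.93201192]
```

Request:
move_arm(
  targets=[
    [0,0,0,-7.5,1],
    [0,0,0,-7.5,1],
    [-2.6,-4.1,0,0,1],
    [-2.6,-4.1,0,0,1],
    [-2.6,-4.1,0,0,1],
    [-2.6,-4.1,0,0,1],
    [-2.6,-4.1,0,0,1],
    [-2.6,-4.1,0,0,1],
    [-2.6,-4.1,0,0,1],
    [-2.6,-4.1,0,0,1],
  ],
  squeeze=20,
)

```text
t: 1.15
eef_pos: [0.4305, 0.2183, 0.3991]
orientation: [0.084, 0.996, -0.0, -0.004]
contact_force: [1.1, 0.0, -0.1]
grip_width: 0.0914
```

Run:
```python
from h import *
s=manip.read_state();print(s["t"],s["eef_pos"],s["joints"].round(2) if hasattr(s["joints"],'round') else s["joints"])
d,R=delta([.55,-.09,.38]);print(d);print(R.round(3))
```

```text
1.15 [0.43054615 0.21828653 0.39911729] [-0.18  0.2  -0.38  1.96  0.08  1.    0.8 ]
[-16.97627231 -28.37686248   1.82005789]
[[-0.986  0.168 -0.008]
 [ 0.168  0.986 -0.   ]
 [ 0.008 -0.001 -1.   ]]
```

Request:
move_arm(
  targets=[
    [-2.5,-4.2,0.3,0,1],
    [-2.5,-4.2,0.3,0,1],
    [-2.5,-4.2,0.3,0,1],
    [-2.5,-4.2,0.3,0,1],
    [-2.5,-4.2,0.3,0,1],
    [-2.5,-4.2,0.3,0,1],
    [-2.0,-3.2,0,1.5,1],
    [0,0,0,0,1],
    [0,0,0,0,1],
    [0,0,0,0,1],
  ],
)

```text
t: 2.15
eef_pos: [0.5504, -0.1074, 0.3792]
orientation: [0.104, 0.995, -0.002, -0.003]
contact_force: [-0.1, 0.0, 0.2]
grip_width: 0.0917
```

Run:
```python
from h import *
s=manip.read_state();print(s["t"],s["eef_pos"],s["contact_force"])
m=snap("wrist","w1.png");print({k:np.array(v).tolist() for k,v in m.items()})
d,R=delta([.55,-.09,.38]);print(d);print(R.round(3))
```

```text
2.15 [ 0.55035928 -0.10740719  0.37918695] [-0.09249638  0.0452423   0.17395305]
{'mtx': [[339.81381253898576, 0.0, 281.91586608409244], [0.0, 339.81381253898576, 211.39633696550428], [0.0, 0.0, 1.0]], 'R': [[0.2075850325373054, 0.9782022945232527, -0.005359594754438305], [0.9356399822159166, -0.19694805686410907, 0.29289808223416824], [0.28545801433045775, -0.06581590907142126, -0.9561286462435987]], 't': [-0.007223393986099288, -0.5650617581961649, 0.20499238117848032]}
[ 0.37365611  1.63009301 -0.08181104]
[[-0.979  0.206 -0.007]
 [ 0.206  0.979 -0.003]
 [ 0.006 -0.004 -1.   ]]
```

View pics/w1.png

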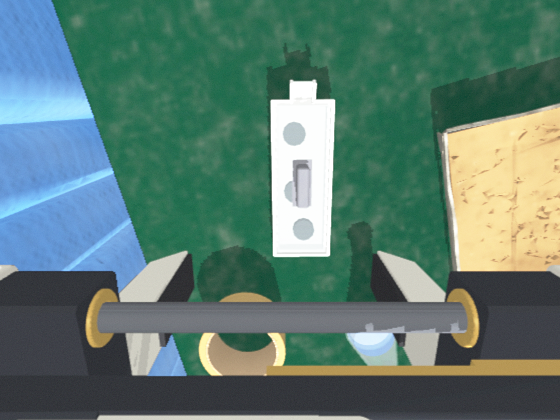

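The wrist view shows the dish upright. Its rim corners are at about (271,100), (334,100), (330,257) and (273,256), the lip tip at (303,80), and the bar top at (303,160-206).

Run:
```python
import cv2
a=cv2.imread("pics/w1.png")[70:270,230:380]; cv2.imwrite("pics/w1c.png",cv2.resize(a,None,fx=3,fy=3,interpolation=cv2.INTER_CUBIC))
```

```text
(no output)
```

View pics/w1c.png

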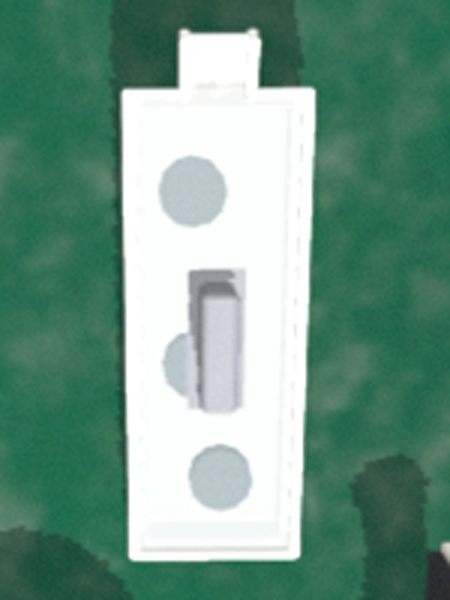

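Run:
```python
from h import *
m=manip.camera_model("wrist")
f=lambda p:(p[0]/3-.33+230,p[1]/3-.33+70)
C=[(130,560),(300,559),(122,89),(315,89)]
# order far-tape-side? world: image x right = +y
P=[onz("wrist",f(p),.025,m) for p in C]
for p in P: print(p.round(4))
c=sum(P)/4; print("c",c.round(4))
ax=P[0]+P[1]-P[2]-P[3]; print(np.linalg.norm(ax)/2,np.degrees(np.arctan2(ax[1],ax[0])), np.linalg.norm(P[0]-P[1]),np.linalg.norm(P[2]-P[3]))
print("lip",onz("wrist",f((220,32)),.022,m).round(4))
B=[onz("wrist",f(p),.048,m) for p in [(203,293),(241,293),(237,412),(205,410)]]
print("bar",(sum(B)/4).round(4))
g=lambda x,y:((x/6-.4)+290,(y/6-.4)+165)
T=[(344,120),(218,102),(310,445),(180,435)]
for a,b in zip(T,C):
    X,e=tri([ray("top",g(*a)),ray("wrist",f(b),m)]);print("tri",X.round(4),np.round(e,4))
for p in [(193,191),(220,477)]: print("disc",onz("wrist",f(p),.014,m).round(4))
print(m["R"].T if hasattr(m["R"],"T") else 0)
```

```text
[ 0.6197 -0.133   0.025 ]
[ 0.6318 -0.0731  0.025 ]
[ 0.4619 -0.101   0.025 ]
[ 0.4744 -0.0418  0.025 ]
c [ 0.547  -0.0872  0.025 ]
0.16072113877356017 -11.356027676606512 0.06110766714087818 0.060479149088662074
lip [ 0.4517 -0.0675  0.022 ]
bar [ 0.5461 -0.0866  0.048 ]
tri [ 0.6164 -0.1328  0.0332] [0.0008 0.0008]
tri [ 0.6297 -0.0739  0.0306] [0.0008 0.0008]
tri [ 0.4617 -0.1015  0.0333] [0.0009 0.0009]
tri [ 0.473  -0.0423  0.0227] [0.0017 0.0017]
disc [ 0.498  -0.0851  0.014 ]
disc [ 0.5992 -0.0955  0.014 ]
[[ 0.20656809  0.93587861  0.28541348]
 [ 0.97841926 -0.19607962 -0.06518079]
 [-0.00503754  0.29271832 -0.95618545]]
```

Run:
```python
from h import *
d,R=delta([.566,-.092,.184]);print(d)
```

```text
[-1.35765336  1.84389417 19.50688102]
```

Request:
move_arm(
  targets=[
    [-0.7,0.9,2,-0.5,1],
    [-0.6,0.9,3.5,0,1],
    [0,0,3.5,0,1],
    [0,0,3,0,1],
    [0,0,2,0,1],
    [0,0,0,0,1],
    [0,0,0,0,1],
    [0,0,0,0,1],
    [0,0,0,0,1],
    [0,0,0,0,1],
  ],
)

```text
t: 3.2
eef_pos: [0.5683, -0.0773, 0.2421]
orientation: [0.089, 0.996, 0.001, 0.002]
contact_force: [-0.6, 0.5, -0.3]
grip_width: 0.092
```

Run:
```python
from h import *
m=snap("wrist","w2.png")
d,R=delta([.566,-.092,.184]);print(d);print(R.round(4))
```

```text
[ 0.01587461 -1.49678141  5.82335841]
[[-0.9842  0.1767  0.0049]
 [ 0.1768  0.9843  0.0015]
 [-0.0046  0.0023 -1.    ]]
```

View pics/w2.png

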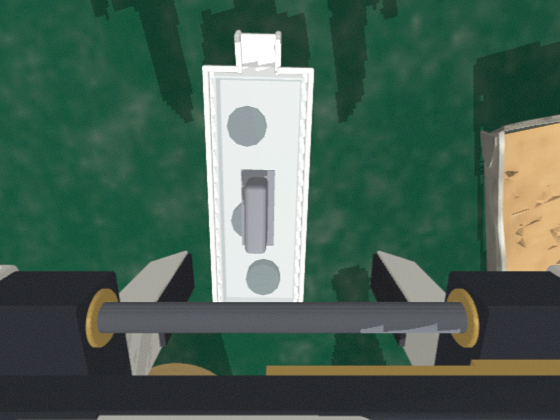

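Request:
move_arm(
  targets=[
    [0,-0.7,1,0.6,1],
    [0,-0.6,1,0.6,1],
    [0,-0.2,1,0,1],
    [0,0,0,0,1],
    [0,0,0,0,1],
    [0,0,0,0,1],
    [0,0,0,0,1],
    [0,0,0,0,1],
    [0,0,0,0,1],
    [0,0,0,0,1],
  ],
)

```text
t: 4.25
eef_pos: [0.5659, -0.0943, 0.2103]
orientation: [0.101, 0.995, 0.001, 0.003]
contact_force: [0.6, 0.5, 0.4]
grip_width: 0.0919
```

Run:
```python
from h import *
d,R=delta([.566,-.092,.184]);print(d);print(R.round(4))
```

```text
[0.05129352 0.21842472 2.6276078 ]
[[-0.9797  0.2006  0.0062]
 [ 0.2006  0.9797  0.001 ]
 [-0.0058  0.0022 -1.    ]]
```

Good. I'll descend the last 2.6 cm and close with a moderate grip.

Request:
move_arm(
  targets=[
    [0,0.2,0.9,0,1],
    [0,0,0.9,0,1],
    [0,0,0.7,0,1],
    [0,0,0,0,1],
    [0,0,0,0,1],
    [0,0,0,0,-1],
    [0,0,0,0,-1],
    [0,0,0,0,-1],
    [0,0,0,0,-1],
    [0,0,0,0,-1],
  ],
  squeeze=12,
)

```text
t: 5.25
eef_pos: [0.5665, -0.092, 0.183]
orientation: [0.101, 0.995, 0.001, 0.003]
contact_force: [-0.4, 0.2, -2.8]
grip_width: 0.0599
```

Run:
```python
from h import *
s=manip.read_state();print(s["eef_pos"],s["contact_force"],s["ft_torque"],s["grip_width"])
snap("scene","s2.png",(190,320,165,230),6)
```

```text
[ 0.56651722 -0.09202683  0.18299817] [-0.41018477  0.170192   -2.79626748] [-0.04194989 -0.02523289 -0.09101805] 0.05988140296597112
```

View pics/s2.png

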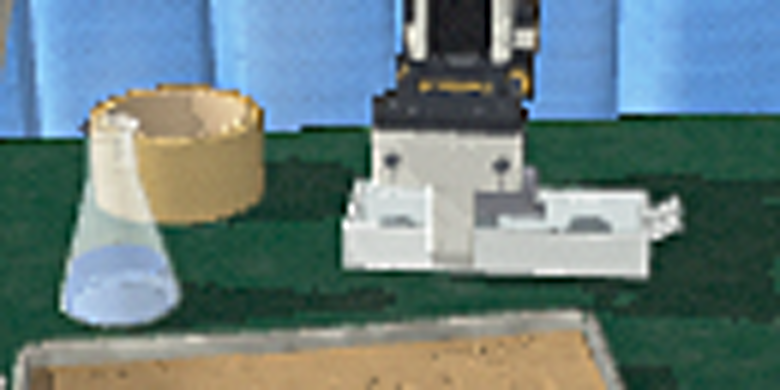

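Request:
move_arm(
  targets=[
    [0,0,-0.5,0,-1],
    [0,0,-0.5,0,-1],
    [0,0,-0.5,0,-1],
    [0,0,-0.5,0,-1],
    [0,0,-0.5,0,-1],
    [0,0,-0.5,0,-1],
    [0,0,-0.5,0,-1],
    [0,0,-0.5,0,-1],
    [0,0,0,0,-1],
    [0,0,0,0,-1],
  ],
)

```text
t: 6.3
eef_pos: [0.5652, -0.0919, 0.2259]
orientation: [0.101, 0.995, 0.001, 0.002]
contact_force: [-0.2, -0.3, -4.2]
grip_width: 0.0596
```

Run:
```python
from h import *
s=manip.read_state();print(s["eef_pos"],s["contact_force"],s["ft_torque"],s["grip_width"])
snap("scene","s3.png",(190,320,145,230),6)
```

```text
[ 0.5652276  -0.09193343  0.22594991] [-0.2066815  -0.26731893 -4.18305876] [-0.01869541 -0.03183247  0.02870767] 0.05957960199788296
```

View pics/s3.png

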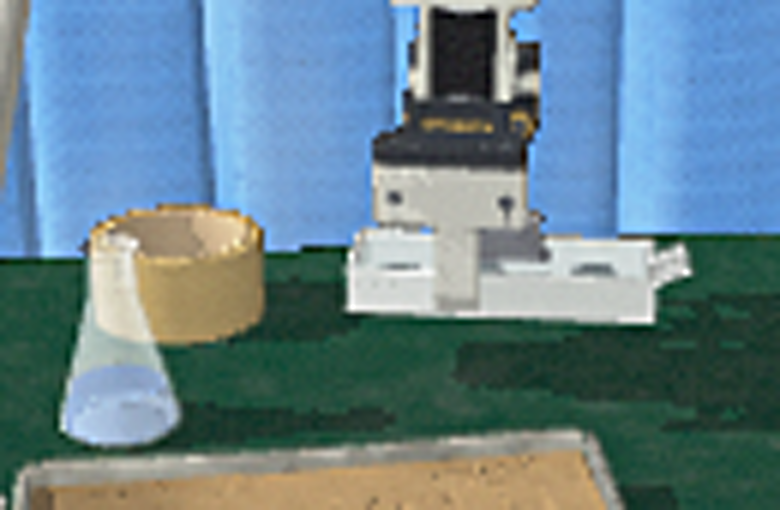

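Request:
move_arm(
  targets=[
    [0,0,-0.4,0,-1],
    [0,0,0,0,-1],
    [0,0,0,0,-1],
    [0,0,0,0,-1],
    [0,0,0,0,-1],
    [0,0,0,0,-1],
    [0,0,0,0,-1],
    [0,0,0,0,-1],
    [0,0,0,0,-1],
    [0,0,0,0,-1],
  ],
  squeeze=7,
)

```text
t: 7.35
eef_pos: [0.565, -0.0919, 0.2297]
orientation: [0.101, 0.995, 0.001, 0.001]
contact_force: [-0.5, 0.1, -2.7]
grip_width: 0.0604
```

Run:
```python
from h import *
s=manip.read_state();print(s["eef_pos"],s["contact_force"],s["ft_torque"],s["grip_width"])
snap("scene","s4.png",(190,320,145,230),6)
```

```text
[ 0.56500014 -0.091905    0.22965979] [-0.50426387  0.14945676 -2.6559779 ] [ 0.00543497 -0.01147652  0.00011726] 0.06038448808471682
```

View pics/s4.png

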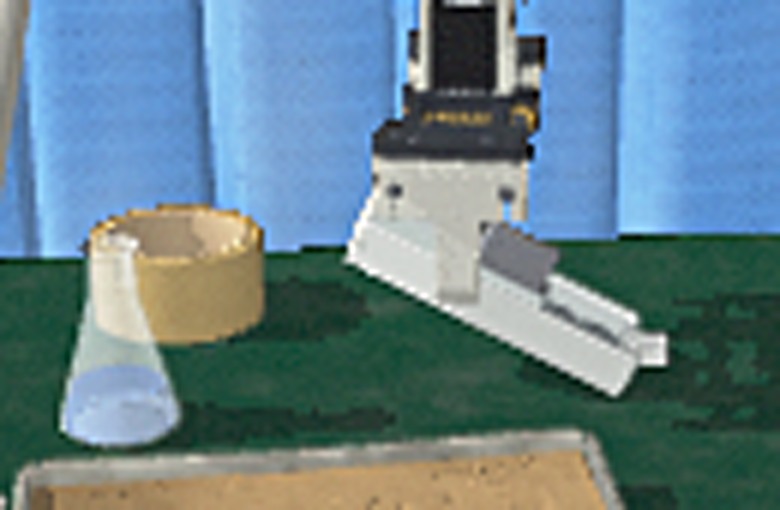

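Run:
```python
from h import *
snap("wrist","w4.png")
```

```text
(no output)
```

View pics/w4.png

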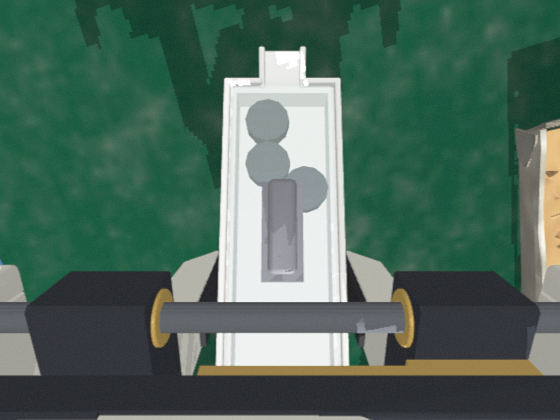

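All three discs have stacked against the lip-end wall, and the lid is seated. Next I lower the dish straight down.

Request:
move_arm(
  targets=[
    [0,0,0.5,0,-1],
    [0,0,0.5,0,-1],
    [0,0,0.5,0,-1],
    [0,0,0.5,0,-1],
    [0,0,0.5,0,-1],
    [0,0,0.5,0,-1],
    [0,0,0.5,0,-1],
    [0,0,0.5,0,-1],
    [0,0,0.0,0,-1],
    [0,0,0,0,-1],
  ],
)

```text
t: 8.45
eef_pos: [0.5666, -0.092, 0.1863]
orientation: [0.101, 0.995, 0.001, 0.003]
contact_force: [0.3, -1.2, -1.3]
grip_width: 0.0603
```

Run:
```python
from h import *
s=manip.read_state();print(s["eef_pos"],s["contact_force"],s["ft_torque"],s["grip_width"])
snap("scene","s5.png",(190,320,145,230),6)
```

```text
[ 0.56659832 -0.09200128  0.18631776] [ 0.33065118 -1.18431321 -1.34887159] [-0.06452002 -0.1130393   0.08892895] 0.060277451652200685
```

View pics/s5.png

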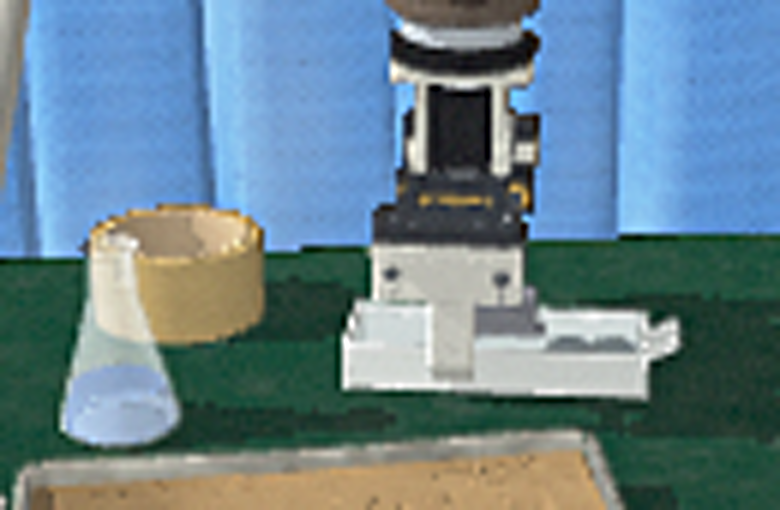

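Request:
move_arm(
  targets=[
    [0,0,0.15,0,-1],
    [0,0,0.15,0,-1],
    [0,0,0.1,0,-1],
    [0,0,0,0,-1],
    [0,0,0,0,0.3],
    [0,0,0,0,0.7],
    [0,0,0,0,1],
    [0,0,0,0,1],
    [0,0,0,0,1],
    [0,0,0,0,1],
  ],
)

```text
t: 9.5
eef_pos: [0.5671, -0.092, 0.1861]
orientation: [0.101, 0.995, 0.001, 0.004]
contact_force: [-0.6, 0.5, 0.4]
grip_width: 0.0909
```

Request:
move_arm(
  targets=[
    [0,0,-1.5,0,1],
    [0,0,-2,0,1],
    [0,0,-2,0,1],
    [0,0,-2,0,1],
    [0,0,-1.5,0,1],
    [0,0,-1,0,1],
    [0,0,0,0,1],
    [0,0,0,0,1],
    [0,0,0,0,1],
    [0,0,0,0,1],
  ],
)

```text
t: 10.5
eef_pos: [0.5658, -0.0918, 0.2945]
orientation: [0.1, 0.995, 0.001, 0.004]
contact_force: [0.1, -0.2, 0.5]
grip_width: 0.092
```

Run:
```python
from h import *
s=manip.read_state();print(s["eef_pos"],s["contact_force"],s["grip_width"])
m=snap("wrist","w6.png",(180,380,10,310),2); np.savez("w6.npz",**{k:np.array(v) for k,v in m.items()})
snap("scene","s6.png",(190,320,145,230),6)
d,R=delta([.546,-.088,.28]);print(d);print(R.round(3))
```

```text
[ 0.56584035 -0.0918143   0.29453246] [ 0.08516927 -0.20555733  0.51620577] 0.09200076142462454
[ 2.03170969 -0.02718639  1.43010247]
[[-0.98   0.2    0.008]
 [ 0.2    0.98   0.   ]
 [-0.008  0.002 -1.   ]]
```

View pics/w6.png

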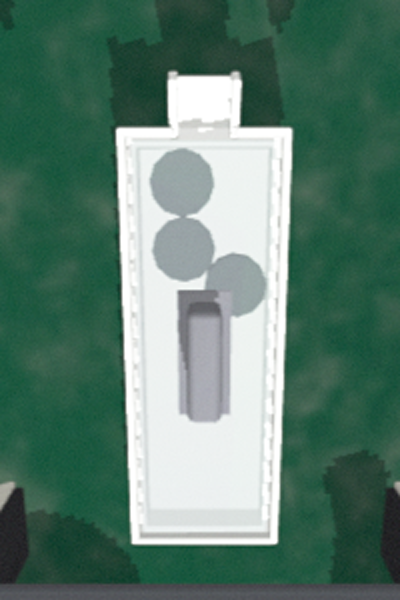

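View pics/s6.png

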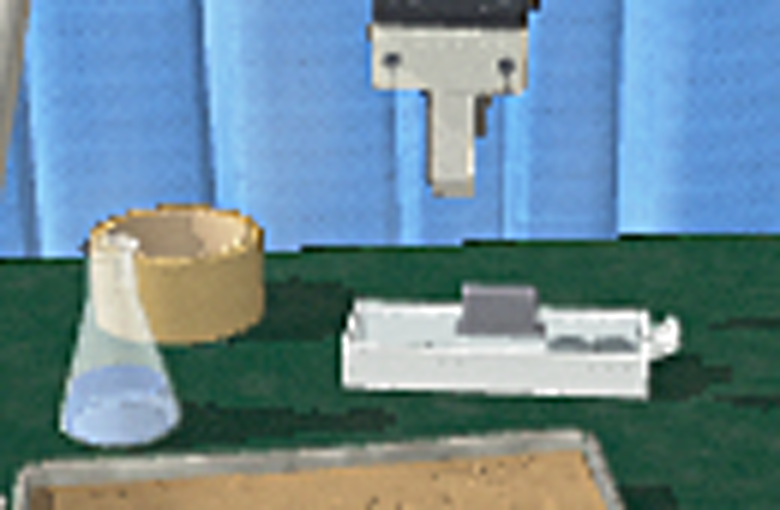

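The dish is back on its spot and level, with three discs stacked at the lip. Next is the lid. In the wrist crop the bar base is about (178-232, 291-414) and its top about (189-221, 302-421).

Run:
```python
from h import *
z=np.load("w6.npz"); m={k:z[k] for k in z}
f=lambda p:(p[0]/2-.25+180,p[1]/2-.25+10)
P=[onz("wrist",f(p),.025,m) for p in [(132,544),(276,543),(116,129),(292,129)]]
c=sum(P)/4;ax=P[0]+P[1]-P[2]-P[3];print("dish",c,np.degrees(np.arctan2(ax[1],ax[0])))
B=[onz("wrist",f(p),.024,m) for p in [(178,291),(232,291),(230,413),(180,414)]]
print("base",sum(B)/4, np.linalg.norm(B[0]-B[1]),np.linalg.norm(B[1]-B[2]))
B=[onz("wrist",f(p),.048,m) for p in [(189,304),(221,304),(221,421),(189,421)]]
print("top",sum(B)/4, np.linalg.norm(B[0]-B[1]),np.linalg.norm(B[1]-B[2]))
for p in [(182,182),(184,249),(234,285)]:
    X=onz("wrist",f(p),.014,m);u=np.array([.98,-.198]);print("disc along",(X-c)[:2]@u)
# height check of bar top centre: two wrist views
z1=np.array(manip.camera_model("wrist")["t"])
g=lambda p:(p[0]/3-.33+230,p[1]/3-.33+70)
```

```text
dish [ 0.54794536 -0.08798058  0.025     ] -11.581392614371603
base [ 0.54750505 -0.08750208  0.024     ] 0.01994300775681169 0.04755353902927822
top [ 0.54527855 -0.08708949  0.048     ] 0.010753762894622893 0.041656540570079864
disc along -0.06272558064577463
disc along -0.03871978268652727
disc along -0.025174744013008107
```

Run:
```python
from h import *
z=np.load("w6.npz"); m={k:z[k] for k in z}
m1={'mtx':m['mtx'],'R':np.array([[0.2075850325373054, 0.9782022945232527, -0.005359594754438305], [0.9356399822159166, -0.19694805686410907, 0.29289808223416824], [0.28545801433045775, -0.06581590907142126, -0.9561286462435987]]),'t':np.array([-0.007223393986099288, -0.5650617581961649, 0.20499238117848032])}
f=lambda p:(p[0]/2-.25+180,p[1]/2-.25+10)
g=lambda p:(p[0]/3-.33+230,p[1]/3-.33+70)
for a,b in [((221.5,352),(205,362)),((221,411),(205,421)),((222,293),(205,304))]:
    print(tri([ray("wrist",g(a),m1),ray("wrist",f(b),m)]))
d,R=delta([.546,-.0873,.237]);print(d,R.round(3))
```

```text
(array([ 0.54806174, -0.0873869 ,  0.03639898]), [np.float64(0.0005945366864791172), np.float64(0.0005945366864790664)])
(array([ 0.56331404, -0.09101026,  0.05409651]), [np.float64(0.00030963656507330376), np.float64(0.0003096365650732318)])
(array([ 0.52654676, -0.08331772,  0.04620441]), [np.float64(0.0013997786991245312), np.float64(0.0013997786991244972)])
[2.07924742 0.03344914 5.72998195] [[-0.98   0.2    0.008]
 [ 0.2    0.98   0.   ]
 [-0.008  0.002 -1.   ]]
```

Request:
move_arm(
  targets=[
    [0.6,0,1,0,1],
    [0.8,0,1.5,0,1],
    [0.6,0,1.5,0,1],
    [0,0,1,0,1],
    [0,0,0.4,0,0.5],
    [0,0,0,0,0.1],
    [0,0,0,0,0.1],
    [0,0,0,0,0.1],
    [0,0,0,0,0.1],
    [0,0,0,0,0.1],
  ],
)

```text
t: 11.6
eef_pos: [0.5452, -0.0874, 0.2354]
orientation: [0.1, 0.995, 0.001, 0.003]
contact_force: [0.4, -0.6, -0.1]
grip_width: 0.0517
```

Run:
```python
from h import *
s=manip.read_state();print(s["eef_pos"],s["contact_force"],s["grip_width"])
d,R=delta([.546,-.0873,.207]);print(d,R.round(4))
```

```text
[ 0.54522299 -0.08740897  0.23536244] [ 0.36415507 -0.55353999 -0.10770647] 0.05171725351330403
[-0.05767001  0.02039226  2.83667007] [[-9.798e-01  1.999e-01  6.000e-03]
 [ 1.999e-01  9.798e-01  9.000e-04]
 [-5.700e-03  2.100e-03 -1.000e+00]]
```

Request:
move_arm(
  targets=[
    [-0.05,0,0.8,0,0.1],
    [0,0,0.9,0,0.1],
    [0,0,0.8,0,0.1],
    [0,0,0.2,0,0.1],
    [0,0,0,0,0.1],
    [0,0,0,0,-0.4],
    [0,0,0,0,-1],
    [0,0,0,0,-1],
    [0,0,0,0,-1],
    [0,0,0,0,-1],
  ],
  squeeze=15,
)

```text
t: 12.6
eef_pos: [0.5463, -0.0876, 0.2064]
orientation: [0.1, 0.995, 0.001, 0.003]
contact_force: [-1.0, -0.3, -0.2]
grip_width: 0.0152
```

Run:
```python
from h import *
s=manip.read_state();print(s["eef_pos"],s["contact_force"],s["grip_width"])
snap("scene","s7.png",(190,320,145,230),6)
```

```text
[ 0.54628282 -0.08756455  0.20639041] [-0.98419802 -0.25304621 -0.24330564] 0.015233882657997203
```

View pics/s7.png

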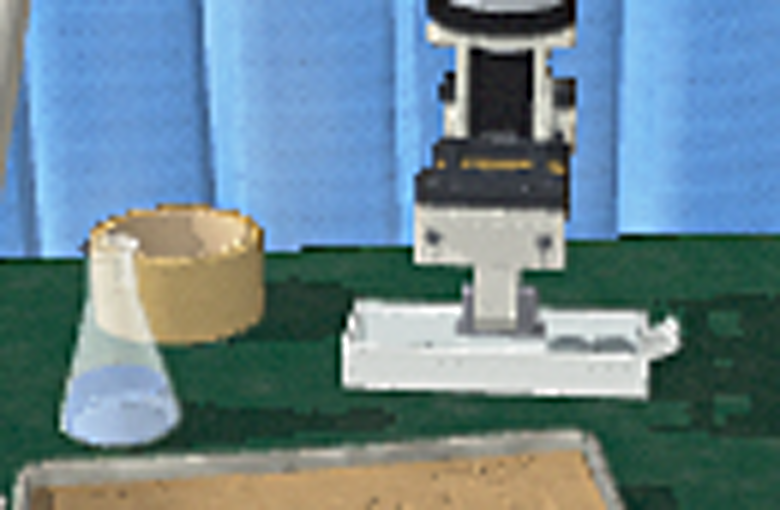

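Request:
move_arm(
  targets=[
    [0,0,0,0,-1],
    [0,0,0,0,-1],
    [0,0,0,0,-1],
    [0,0,-0.3,0,-1],
    [0,0,-0.5,0,-1],
    [0,0,-0.7,0,-1],
    [0,0,-0.7,0,-1],
    [0,0,-0.7,0,-1],
    [0,0,-0.5,0,-1],
    [0,0,0,0,-1],
  ],
)

```text
t: 13.65
eef_pos: [0.5462, -0.0876, 0.2443]
orientation: [0.101, 0.995, 0.001, 0.004]
contact_force: [-0.3, 0.1, -0.8]
grip_width: 0.0117
```

Run:
```python
from h import *
s=manip.read_state();print(s["eef_pos"],s["contact_force"],s["grip_width"])
snap("scene","s8.png",(190,320,145,230),6)
```

```text
[ 0.54619658 -0.08761458  0.244262  ] [-0.33783693  0.14904837 -0.81017452] 0.011683566128262874
```

View pics/s8.png

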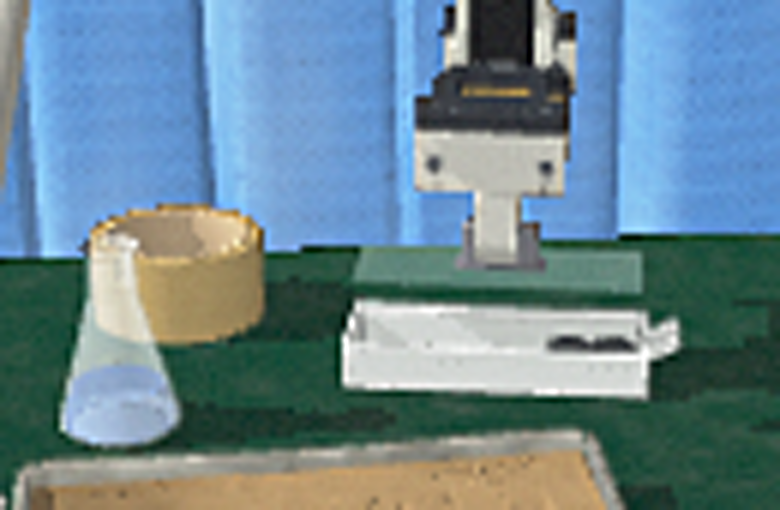

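The lid came off cleanly, and the discs are still at the lip end of the open dish.

Run:
```python
from h import *
d,R=delta([.645,.155,.285]);print(d)
# tray near-left inner/outer corners: scene (190,221)=far right? match top (277,134)/(285,221)
im=cv2.imread("pics/scene0.png")[190:330,180:340];cv2.imwrite("pics/tr.png",cv2.resize(im,None,fx=4,fy=4,interpolation=cv2.INTER_CUBIC))
im=cv2.imread("pics/top0.png")[120:250,130:300];cv2.imwrite("pics/tr2.png",cv2.resize(im,None,fx=4,fy=4,interpolation=cv2.INTER_CUBIC))
```

```text
[-4.87211565 25.75810646 -4.01296436]
```

View pics/tr.png

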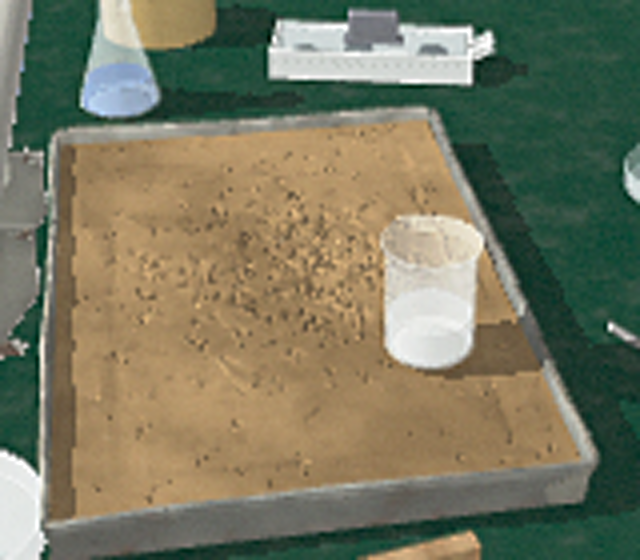

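View pics/tr2.png

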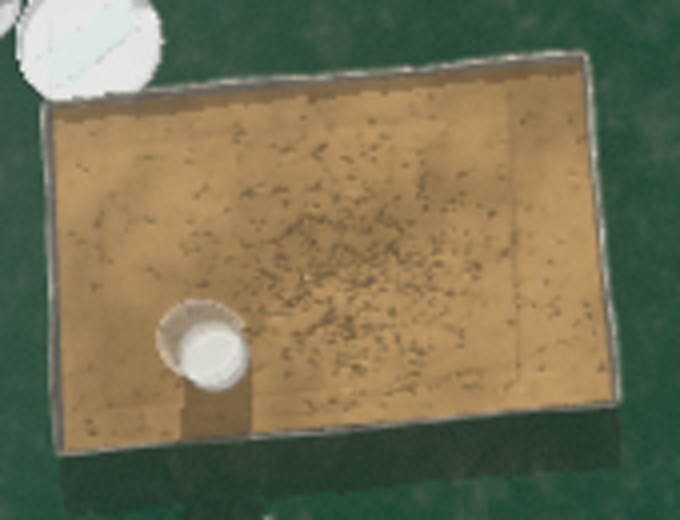

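Run:
```python
from h import *
S=lambda x,y:(x/4-.4+180,y/4-.4+190)
T=lambda x,y:(x/4-.4+130,y/4-.4+120)
for a,b in [((432,108),(618,402)),((57,130),(587,54)),((597,462),(60,454)),((48,524),(45,104))]:
    X,e=tri([ray("scene",S(*a)),ray("top",T(*b))]);print(X.round(4),np.round(e,4))
```

```text
[0.5235 0.0544 0.0311] [0.0021 0.0021]
[0.7859 0.0584 0.031 ] [0.0018 0.0018]
[0.5132 0.4505 0.0281] [0.0023 0.0023]
[0.7744 0.4587 0.0285] [0.0026 0.0026]
```

Request:
move_arm(
  targets=[
    [0,0,-1.5,0,-1],
    [0,0,-2,0,-1],
    [0,1,-0.5,0,-1],
    [-0.5,2.5,0,0,-1],
    [-0.7,3.5,0,0,-1],
    [-0.8,4,0,0,-1],
    [-0.8,4,0,0,-1],
    [-0.8,4,0,0,-1],
    [-0.7,3.5,0,0,-1],
    [-0.3,1.5,0,0,-1],
  ],
)

```text
t: 14.7
eef_pos: [0.6412, 0.1472, 0.288]
orientation: [0.104, 0.995, 0.001, 0.003]
contact_force: [0.5, 1.0, -1.7]
grip_width: 0.0119
```

Run:
```python
from h import *
d,R=delta([.645,.155,.235]);print(d);print(R.round(3));print(manip.read_state()["grip_width"])
```

```text
[-0.17333013  0.82933841  5.3066536 ]
[[-0.978  0.207  0.007]
 [ 0.207  0.978  0.001]
 [-0.006  0.003 -1.   ]]
0.011850307194413857
```

Request:
move_arm(
  targets=[
    [0,0.3,1,0,-1],
    [0,0.2,1.5,0,-1],
    [0,0,1.5,0,-1],
    [0,0,1,0,-1],
    [0,0,0.5,0,-1],
    [0,0,0,0,-1],
    [0,0,0,0,-1],
    [0,0,0,0,-1],
    [0,0,0,0,-1],
    [0,0,0,0,-1],
  ],
)

```text
t: 15.7
eef_pos: [0.6411, 0.1458, 0.2264]
orientation: [0.107, 0.994, -0.002, 0.001]
contact_force: [0.8, 0.5, 0.2]
grip_width: 0.012
```

Run:
```python
from h import *
d,R=delta([.645,.155,.2095]);print(d);s=manip.read_state();print(s["eef_pos"],s["contact_force"])
snap("scene","s9.png",(170,340,140,340),3)
```

```text
[-0.18103854  0.98416487  1.68954364]
[0.64110065 0.14583658 0.22642389] [0.78452526 0.45940359 0.18099422]
```

View pics/s9.png

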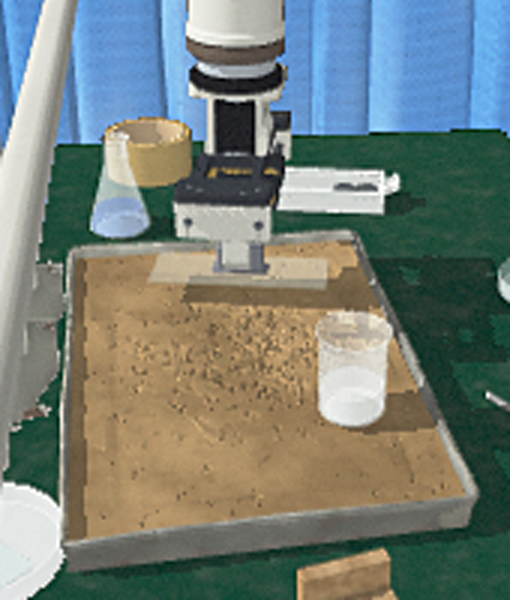

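The lid is level over the bed, clear of the rim and the beaker. I'll lower it gently.

Request:
move_arm(
  targets=[
    [0,0,0.4,0,-1],
    [0,0,0.4,0,-1],
    [0,0,0.3,0,-1],
    [0,0,0.2,0,-1],
    [0,0,0.15,0,-1],
    [0,0,0,0,-1],
    [0,0,0,0,-1],
    [0,0,0,0,-1],
    [0,0,0,0,-1],
    [0,0,0,0,-1],
  ],
)

```text
t: 16.75
eef_pos: [0.6413, 0.1465, 0.2112]
orientation: [0.107, 0.994, -0.002, 0.002]
contact_force: [0.8, -0.3, -0.4]
grip_width: 0.0116
```

Run:
```python
from h import *
s=manip.read_state();print(s["eef_pos"],s["contact_force"],s["grip_width"])
snap("scene","s10.png",(200,320,180,260),6)
```

```text
[0.64131264 0.14652852 0.21119522] [ 0.77274588 -0.30005687 -0.35729732] 0.01155594328485515
```

View pics/s10.png

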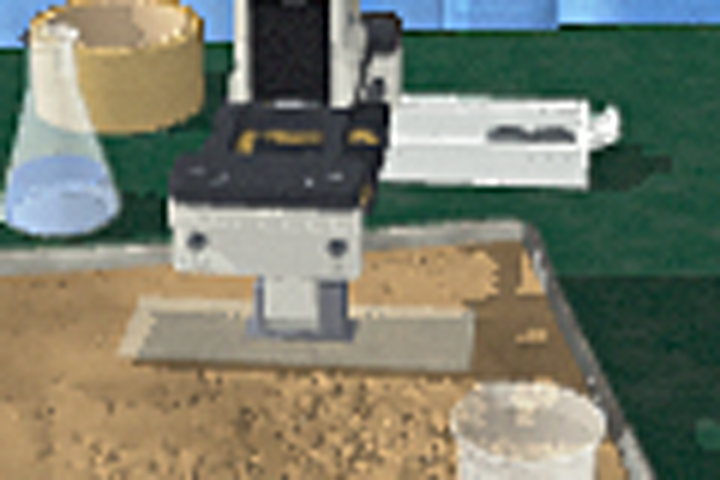

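Almost down, about 1–2 mm left. I'll creep until there is contact, then release slowly.

Request:
move_arm(
  targets=[
    [0,0,0.1,0,-1],
    [0,0,0.1,0,-1],
    [0,0,0.1,0,-1],
    [0,0,0,0,-1],
    [0,0,0,0,-1],
    [0,0,0,0,-1],
    [0,0,0,0,-1],
    [0,0,0,0,-1],
    [0,0,0,0,-1],
    [0,0,0,0,-1],
  ],
)

```text
t: 17.8
eef_pos: [0.6416, 0.1466, 0.2095]
orientation: [0.107, 0.994, -0.001, 0.002]
contact_force: [-0.4, 0.2, -0.2]
grip_width: 0.012
```

Request:
move_arm(
  targets=[
    [0,0,0.1,0,-1],
    [0,0,0.1,0,-1],
    [0,0,0,0,-1],
    [0,0,0,0,-1],
    [0,0,0,0,-1],
    [0,0,0,0,-1],
    [0,0,0,0,-1],
    [0,0,0,0,-1],
    [0,0,0,0,-1],
    [0,0,0,0,-1],
  ],
)

```text
t: 18.8
eef_pos: [0.6417, 0.1467, 0.2095]
orientation: [0.107, 0.994, -0.002, 0.002]
contact_force: [0.1, 0.0, 1.8]
grip_width: 0.0122
```

Contact: the force went to +1.8 N and the height stopped changing. Release.

Request:
move_arm(
  targets=[
    [0,0,0,0,-0.6],
    [0,0,0,0,-0.4],
    [0,0,0,0,-0.2],
    [0,0,0,0,0],
    [0,0,0,0,0],
    [0,0,0,0,0],
    [0,0,-1,0,0],
    [0,0,-2,0,0],
    [0,0,-2,0,0],
    [0,0,-2,0,0],
  ],
)

```text
t: 19.8
eef_pos: [0.6399, 0.1465, 0.2791]
orientation: [0.107, 0.994, -0.003, -0.001]
contact_force: [0.6, 0.6, 0.1]
grip_width: 0.0457
```

Request:
move_arm(
  targets=[
    [0,0,-3,0,0],
    [0,0,-3,0,0],
    [0,0,-3,0,0.2],
    [2,0,-2,0,1],
    [3,0,0,0,1],
    [3,0,0,0,1],
    [3,0,0,0,1],
    [2,0,0,0,1],
    [0,0,0,0,1],
    [0,0,0,0,1],
  ],
)

```text
t: 20.8
eef_pos: [0.5098, 0.1756, 0.4068]
orientation: [0.107, 0.994, 0.0, 0.008]
contact_force: [0.4, -0.2, -0.7]
grip_width: 0.0917
```

Run:
```python
from h import *
s=manip.read_state();print(s["t"],s["eef_pos"],s["contact_force"],s["grip_width"])
snap("scene","s11.png",(170,350,150,310),4)
snap("top","t11.png",(120,400,110,310),2.8)
```

```text
20.8 [0.50982626 0.17561282 0.40680624] [ 0.43906355 -0.22781472 -0.65991   ] 0.09174276083752116
```

View pics/s11.png

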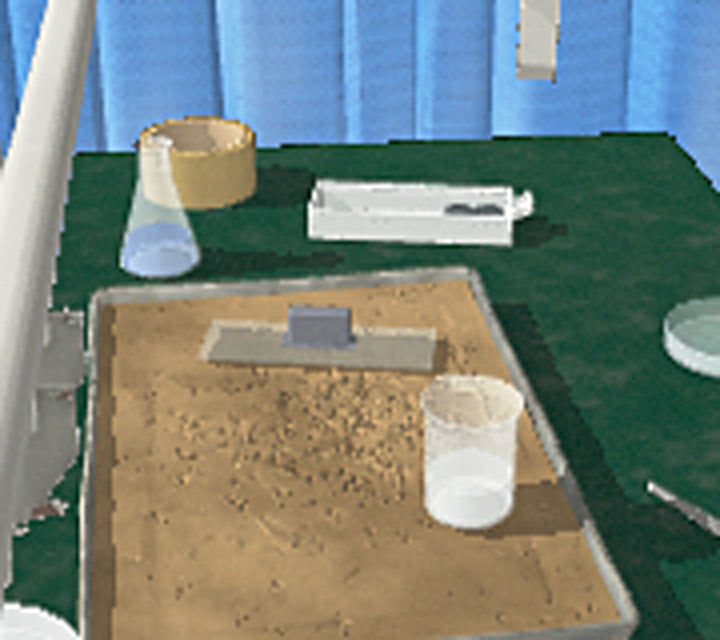

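View pics/t11.png

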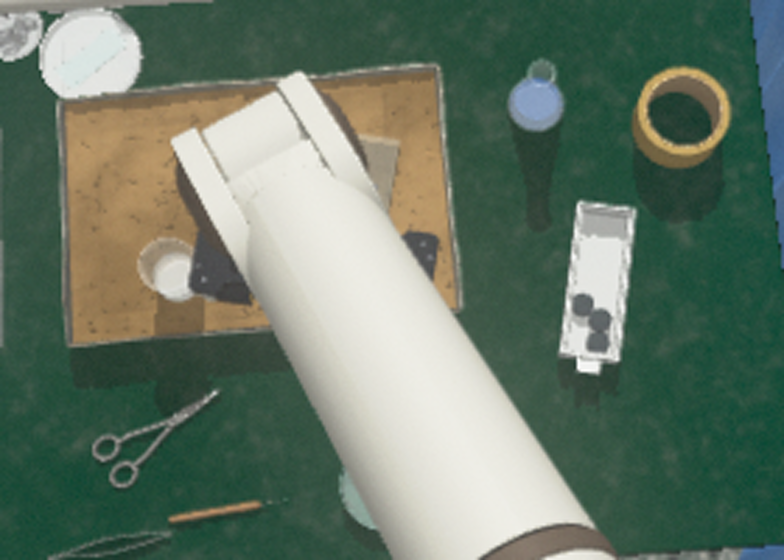

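Both views agree: the lid is flat on the bed with its grip up, the discs are at the lip end, the dish is in place and the bystanders haven't moved. Handing in.

```bash
python3 -c "
from rig import manip
print(manip.close_job())"
```

```text
the job is handed in; nothing more can be done
None
```

The job is done and handed in at about 21 s of the 67 s allowed.

**What I did:**
- **Tilt:** The moves can't tilt the tool, so I gripped the dish about 20 mm beyond mid-length, on the side away from the lip. I lifted it level and eased the grip from 12 N to 7 N. It swung lip-end down to about 27°, with the lip end resting on the bench and the lid on.
- **Set down:** I lowered it straight back onto its spot and released it.
- **Lid:** I lifted the lid by its bar and laid it on the empty -y part of the wax bed until the force showed contact, then backed the arm away.

**What the last checks showed:**
- **Dish:** It measured within about 2 mm and 0.3° of where it started, before I lifted the lid. The final pictures show it level and in the same place.
- **Discs:** Before the lid came off, all three centres measured 25 to 63 mm on the lip side of the middle. The final top view still shows them gathered there.
- **Lid:** It lies flat with its grip up, clear of the tray rim and the beaker.
- **Bystanders:** The flask, tape and beaker look unmoved. The petri dish was partly hidden behind the arm in the last top view, but what shows of it is where it was.

**Disagreements:** Single height readings were noisy. The bar top came out at 36 to 54 mm against the stated 48 mm, and the dish rim at 23 to 33 mm against 25 mm. Their averages fitted well enough, and the grasps and the contact height at placing agreed with the text.

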